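# Clip the dishwasher-tablet box shut

### The job

Shut the box of dishwasher tablets so that children cannot get in: set its lid squarely on, fully home, then push the hinged clip at each end up and over until it snaps on to the lid's edge. If something stands in the way of a clip, shift it aside first and leave it standing upright on the worktop. Knock nothing over, and do not shove the jar, carton, brush, spray or soap about.

Things in the scene. Friction and masses are not known exactly. Their poses are not given: they have to be found in the camera images.
- box: clear open plastic box holding wrapped tablets, heavy, fixed to the worktop; outer 130 (x) by 180 (y) by 85 high, walls 3. Origin: centre of its underside, on the worktop; z up. A blue clip is hinged outside each end wall: clip_a on the +y end, clip_b on the -y end
- lid: loose pale lid, 160 g, 134 (x) by 184 (y), right way up on the worktop, the same after a half turn. Origin: centre of its underside (bottom of lip). Lip 8 deep, rounded below, drops inside the box walls with 2 play each side; plate from 8 to 12, its rim rests on the walls. Seated: origin 77 above the worktop, over the box's origin, its y along the box's y either way
- lid_grip (a point): centre of the lid's blue grip bar, 25 above the lid's origin; bar 16 wide (lid's x), 90 long (lid's y), from 12 to 38 above the origin. Along each short end (+y, -y) of the lid a half-round bead stands 4 above the plate, centre line 4 in from the edge: the clip's nose snaps behind it
- clip_a (a joint): clip on the box's +y end, rad: 0 fully shut (upright, hooked over the lid), grows as its top swings outwards. Starts 0.65 to 1.1 and stays put by friction. Under 2 N swings it to the lid's bead (about 0.3), then about 10 N (up to 15) at its top snap the sprung hook over, where it reads 0 to 0.12; short of that, or with no lid, it springs back open. A far-open clip jams if pushed straight in: follow the arc, up and in
- clip_b (a joint): the same for the clip on the box's -y end: 0 fully shut, grows as its top swings outwards (towards the box's -y)
- clip_a_hinge (a point): middle of clip_a's hinge axis, which is parallel to the box's x: 97 from the box's origin along +y, 50 above the worktop
- clip_b_hinge (a point): the same for clip_b: 97 along the box's -y, 50 above the worktop
- clip_a_tip (a point): middle of the outer top edge of clip_a, 47 from the hinge axis along the clip. The clip is a flat blue plate 60 wide, 3 thick; its outer face lies 1.5 outside the hinge axis; at the top a hook turns 19 inwards
- clip_b_tip (a point): the same point on clip_b
- clip_a_nose (a point): centre of the round nose (radius 2.5) under the inner end of clip_a's hook. Snapped on, it lies inside the lid's bead: less than 86 from the lid's origin along the lid's y (the bead's crest is at 88)
- clip_b_nose (a point): the same point on clip_b
- bottle: blue round squeezy bottle, standing, about 350 g, diameter 54 up to 115, shoulder, white cap 26 wide, 145 high in all; stands close outside one of the box's ends. Origin: centre of its foot
- sponge: yellow and green scouring sponge lying flat, 95 (x) by 60 (y) by 28 high, near the box's other end, low enough to work above. Origin: centre of its underside
- jar: white jar with red label, diameter 62, 85 high, on the far side of the box. Origin: centre of its foot
- carton: orange carton lying flat, 110 (x) by 160 (y) by 40 high. Origin: centre of its underside
- spray: white spray bottle with blue trigger head, diameter 72, 224 high. Origin: centre of its foot
- soap: amber pump bottle, diameter 64, 173 high. Origin: centre of its foot
- brush: wooden dish brush lying across, 225 long (its x), 46 wide, 27 high, between robot and box. Origin: on its underside, 92 from the head's end
There are look-alikes about, which are no part of the job. Of the things shaped like the bottle, the blue one is meant.

How it is judged (in metres and radians):
On the way, in this order (a step that is already met when the one before it is completed fails the run):
1. the lid is seated on the box, its lip inside the walls (z of lid in the frame of box between 0.073 and 0.081 m and horizontal distance between lid and box below 0.006 m), for 0.2 s.
2. one of the clips has snapped on to the lid (((value of joint clip_a below 0.2 rad and y of clip_a_nose in the frame of lid between -0.0862 and 0.0862 m) or (value of joint clip_b below 0.2 rad and y of clip_b_nose in the frame of lid between -0.0862 and 0.0862 m))), for 0.2 s.
At the end, for the whole second after the job is handed in: both clips snapped on (under 0.2 rad, noses under 86.2 mm from the lid's origin along its y); the lid within 6 mm of the box's centre, its origin 73 to 81 mm up, level and square within 0.05 rad; the bottle upright (0.1 rad) on the worktop; lid and bottle at rest (all of step 1 and value of joint each of clip_a, clip_b below 0.2 rad and y of clip_a_nose in the frame of lid between -0.0862 and 0.0862 m and y of clip_b_nose in the frame of lid between -0.0862 and 0.0862 m and angle between the y axis of lid and the y axis of box, either way round below 0.05 rad and angle between lid's own z axis and vertical below 0.05 rad and angle between bottle's own z axis and vertical below 0.1 rad and height (world z) of bottle below 0.006 m and linear speed of each of lid, bottle below 0.02 m/s); the robot touches nothing.
It fails at once if the bottle, jar, spray or soap is knocked over (angle between any of bottle, jar, spray, soap's own z axis and vertical above 0.6 rad).
It fails at once if the jar, carton, spray, soap or brush is shoved more than 5 cm (distance of any of jar, carton, spray, soap, brush from where it was at the start of the episode above 0.05 m).
It also fails if it takes over 72 s, if anything falls off the work surface, if the arm or the gripper's body presses on something with over 40 N, if the wrist force passes 120 N, or if a joint passes its speed limit or range.

### The arm

A 7-joint arm with a two-finger parallel gripper is mounted at the origin on the work surface. World frame = base frame: x ahead of the robot, y to its left, z up, the work surface at z = 0. Lengths are in mm, angles in rad, forces in N, time in s.
With the tool pointing down it reaches from about 425 to 950 mm from the base axis. Payload 16.7 kg.
Tool frame: the origin (TCP) lies midway between the tips of the shut fingers; the grasp point (between the pads) lies 19 mm behind it; z points along the fingers, y is the line along which they close (so a half turn about z gives the same grasp; the last joint's range is limited). The gripper opens to 94 mm and grips with 3 to 60 N. Pads are 16 mm wide; open, the fingers measure 119 mm over their backs; the gripper's body (75 mm by 177 mm) begins 78 mm behind the grasp point.
Start: joints at [-1.258, 0.426, 0.074, 1.606, -0.034, 1.111, -0.067], TCP at [301.355, 603.953, 205.467] pointing down, gripper open.
Joint ranges: [-2.85, 2.85], [-0.5, 2.14], [-1.23, 1.37], [0.21, 2.46], [-1.02, 4.16], [0.16, 2.05], [-2.73, 2.73]. Speed limits (rad/s): [1.89, 1.89, 2.39, 2.39, 3.01, 3.01, 3.01].

### API

Orientations are given as a rotation vector (axis times angle).
In Python, from cell import readout, capture, get_calibration, manip, boxes_of, outline_of gives the robot as it stands.
- The arm moves only by the shell command python3 -m creep 'ROWS' [FORCE]. ROWS is a JSON object of lists of equal length, an entry for each row: "gripper": the closure in counts, from 0 (fully open) to 255 (shut); "xyz": the shift along the tool's x, y, z in mm, a list of three; "spin": the turn about the tool's z in rad. A call has 1 to 8 rows; each row shifts and turns the commanded pose from where the row before left it, along the tool's axes as they then stand; what a row does not reach is not made up. A row lasts 1/10 s, in which the tool goes at most 50 mm and 8.59 degrees, less where a joint would pass 70% of its speed; a pose out of reach is approached as far as the arm can. A call is refused whole if a number of a shift passes 50 or a number of a turn 0.15, either way. A call with a gripper value outside its range is refused whole. The fingers move at their own pace and stop on an object; FORCE is the grip in N (left out, the last holds). Time passes only in rows, so rows that do not move let the fingers close. It gives the time, the measured TCP pose, the force, the opening and the grip force at its end, in the units of the state.
- readout.get_state(): the state, without advancing time (a new reading comes with each control period).
- capture(name): name is "side" or "top"; returns (picture, depth): 384x512x3 uint8, blue, green, red; 384x512 float32, mm along the optical axis (not along the pixel's ray), 0 where there is no reading.
- get_calibration(name): a dict with "camera_matrix" (3x3 intrinsics, pixels), "R" (3x3) and "t" (3): a world point X has camera coordinates R X + t. Camera axes: x right, y down, z forward; pixel columns grow to the right and rows downward; lengths in mm; the calibration is good to about 2 mm. A picture is of the moment at which its call begins. get_calibration takes no time and is no camera call.
- manip.finish_job(): hands the job in; it is judged then, once.
Trained networks look in the newest picture that a camera, given by its name, has taken for a name from the list of things; names that differ only in an ending like _2 or _b are one class to them, and where a whole thing is asked for, a point or a joint stands for the part that bears it (a point fixed in the world has none). Each returns a list of dicts, best first, with "conf" (0 to 1); they miss things now and then, are a little off and sometimes report something else, mostly with a low value. They report only what shows in the picture. A call takes as long as a camera call. They do not tell look-alikes from the thing itself.
- boxes_of(camera, query): "point" ([column, row] as shares, 0 to 1, of the picture: columns of its width, rows of its height, amid what is visible of it).
- outline_of(camera, query): "region" (384x512 bool, what is visible of it) and "point" ([column, row] as shares, 0 to 1, of the picture: columns of its width, rows of its height, amid what is visible of it).
The state is a dict: "time": time; "joint_pos": joint angles; "qd": joint speeds; "joint_efforts": joint torques, N m; "position": TCP position; "ee_rot": TCP orientation; "ft_force": force on the tool from outside, world axes, zero at the start; "torque": the same for the moment, N m; "gripper_width": opening from 0.0 (shut) to 1.0 (fully open); "grasp_force": force on a finger pad.
Only numpy, scipy, OpenCV 4.12 (cv2) and the standard library are available. Lean on these libraries where they do the work, as an engineer would, in place of code of your own. Each camera call takes 0.05 s, during which the arm holds its last target. There are 200 camera calls.

## Working session

There is one attempt and no reset: what is moved stays moved. The work goes in short steps, Python scripts to look and compute and a shell command to move; the robot and the scene stay as the last step left them, time stands still between calls to the robot, and variables do not carry over. Pictures are saved under pics/ and viewed, at most 10 in all, crops included, and the job is handed in when it is done.

```bash
mkdir -p pics; ls; python3 - <<'E'
from cell import *
import cv2,numpy as np
s=readout.get_state();print({k:np.round(v,3).tolist() for k,v in s.items()})
for n in("top","side"):
    p,d=capture(n);cv2.imwrite(f"pics/{n}0.png",p);np.save(f"pics/{n}0.npy",d)
    c=get_calibration(n);print(n,{k:np.round(v,3).tolist() for k,v in c.items()})
E
```

```text
pics
{'time': 0.0, 'joint_pos': [-1.257, 0.427, 0.074, 1.607, -0.034, 1.111, -0.067], 'qd': [0.001, 0.001, -0.002, -0.002, 0.001, 0.0, 0.001], 'joint_efforts': [-0.001, -93.582, 3.666, -45.418, -0.049, 0.02, 0.0], 'position': [301.19, 603.59, 204.776], 'ee_rot': [-0.72, -3.058, 0.002], 'ft_force': [-0.314, 0.667, -0.54], 'torque': [0.034, 0.019, -0.045], 'grasp_force': 0.0, 'gripper_width': 0.999}
top {'camera_matrix': [[483.42, 0.0, 268.906], [0.0, 483.42, 191.054], [0.0, 0.0, 1.0]], 'R': [[0.022, -1.0, -0.015], [-0.998, -0.021, -0.056], [0.055, 0.016, -0.998]], 't': [11.22, 525.586, 1351.555]}
side {'camera_matrix': [[417.764, 0.0, 256.041], [0.0, 417.764, 188.325], [0.0, 0.0, 1.0]], 'R': [[0.815, -0.579, -0.023], [-0.361, -0.477, -0.801], [0.453, 0.661, -0.598]], 't': [-406.168, 251.368, 968.567]}
```

View pics/top0.png

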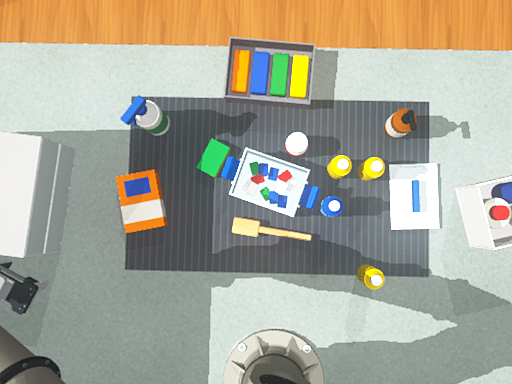

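View pics/side0.png

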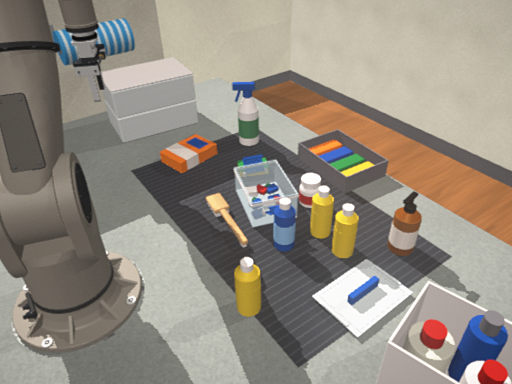

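```bash
cat >h.py <<'E'
from cell import *
import cv2,numpy as np
def cloud(n,d):
    c=get_calibration(n);K=c["camera_matrix"];K=np.array(K);R=np.array(c["R"]);t=np.array(c["t"])
    v,u=np.mgrid[0:384,0:512]
    P=np.stack([(u-K[0,2])/K[0,0]*d,(v-K[1,2])/K[1,1]*d,d],-1)
    return (P-t)@R   # world
def proj(n,X):
    c=get_calibration(n);q=np.array(c["K" if "K" in c else "camera_matrix"])@(np.array(c["R"])@np.array(X,float)+np.array(c["t"]))
    return q[:2]/q[2]
E
python3 - <<'E'
from h import *
p,d=capture("top");W=cloud("top",d)
print("table z",np.round(np.median(W[240:260,150:200,2]),1))
for q in["box","lid","lid_grip","bottle","sponge","clip_a","clip_a_tip","jar","soap"]:
    for r in outline_of("top",q)[:5]:
        m=r["region"]&(d>0);X=W[m]
        if len(X)<5: print(q,"few");continue
        zt=np.percentile(X[:,2],95);T=X[X[:,2]>zt-12]
        rc=cv2.minAreaRect(T[:,:2].astype(np.float32))
        print(q,round(r["conf"],2),"px",np.round(np.array(r["point"])*[512,384]),len(X),"ztop",round(zt),"top c",np.round(T.mean(0)),"rect",np.round(rc[0]),np.round(rc[1]),round(rc[2],1))
cv2.imwrite("pics/crop1.png",cv2.resize(p[130:240,190:450],None,fx=3,fy=3,interpolation=cv2.INTER_CUBIC))
E
```

```text
table z -0.4
box 0.74 px [268. 185.] 4004 ztop 87 top c [547.  26.  85.] rect [544.  18.] [265. 134.] 71.8
lid 0.96 px [408. 198.] 3137 ztop 34 top c [ 519. -383.   35.] rect [ 519. -385.] [89. 18.] 1.9
lid_grip 0.73 px [270. 182.] 4168 ztop 87 top c [547.  26.  85.] rect [544.  19.] [266. 134.] 71.8
lid_grip 0.69 px [413. 195.] 3092 ztop 34 top c [ 519. -383.   35.] rect [ 519. -385.] [89. 18.] 1.9
bottle 0.84 px [336. 168.] 403 ztop 146 top c [ 591. -166.  144.] rect [ 591. -166.] [24. 26.] 46.2
bottle 0.84 px [371. 276.] 490 ztop 146 top c [ 298. -253.  144.] rect [ 298. -253.] [24. 24.] 83.6
bottle 0.79 px [332. 208.] 416 ztop 145 top c [ 484. -145.  144.] rect [ 485. -145.] [23. 23.] 1.3
bottle 0.73 px [370. 171.] 478 ztop 146 top c [ 588. -252.  144.] rect [ 588. -253.] [25. 25.] 52.2
bottle 0.24 px [400. 123.] 677 ztop 172 top c [ 703. -333.  171.] rect [ 703. -334.] [50. 15.] 10.2
sponge 0.82 px [210. 163.] 724 ztop 32 top c [615. 183.  27.] rect [616. 183.] [61. 93.] 63.2
sponge 0.68 px [312. 198.] 129 ztop 92 top c [506. -98.  87.] rect [506. -98.] [14. 57.] 73.1
sponge 0.5
[... 341 characters left out ...]
.  87.] rect [505. -99.] [15. 59.] 71.3
clip_a 0.58 px [229. 168.] 297 ztop 98 top c [583. 133.  93.] rect [583. 135.] [19. 59.] 73.8
clip_a_tip 0.57 px [231. 173.] 319 ztop 97 top c [583. 133.  93.] rect [583. 135.] [19. 59.] 73.8
jar 0.93 px [295. 142.] 427 ztop 88 top c [653. -50.  84.] rect [653. -50.] [49. 51.] 1.7
jar 0.48 px [410. 199.] 3129 ztop 34 top c [ 519. -383.   35.] rect [ 519. -385.] [89. 18.] 1.9
jar 0.25 px [229. 169.] 294 ztop 98 top c [583. 133.  93.] rect [583. 135.] [19. 59.] 73.8
soap 0.86 px [401. 123.] 719 ztop 172 top c [ 703. -333.  171.] rect [ 703. -334.] [50. 15.] 10.2
soap 0.2 px [141. 200.] 2460 ztop 43 top c [488. 382.  39.] rect [488. 383.] [161. 113.] 12.6
```

View pics/crop1.png

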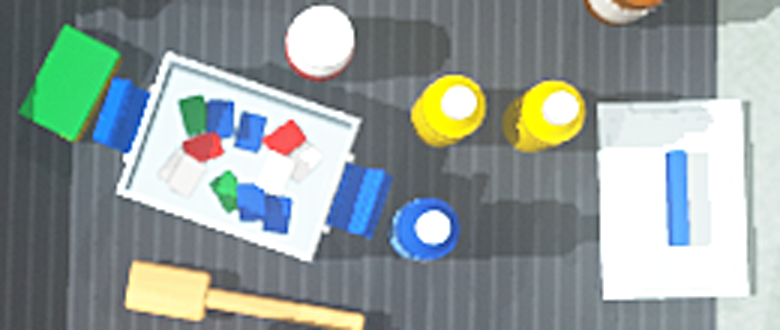

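```bash
cat >>h.py <<'E'
from scipy.spatial.transform import Rotation as Ro
def go(x,y,z=None,yaw=None):
    """print tool-frame deltas to target; yaw = world angle (deg) of the closing axis, mod 180"""
    s=readout.get_state();R=Ro.from_rotvec(s["ee_rot"]).as_matrix();p=np.array(s["position"])
    d=np.array([x,y,p[2] if z is None else z])-p
    a=np.degrees(np.arctan2(R[1,1],R[0,1]));print("t",round(s["time"],2),"tcp",np.round(p,1),"yaw",round(a,2),"F",np.round(s["ft_force"],1),"w",round(s["gripper_width"],3),"grip",round(s["grasp_force"],1),"q7",round(s["joint_pos"][6],2))
    sp=0
    if yaw is not None:
        dy=(yaw-a+90)%180-90;sp=-np.radians(dy)
    print("tool delta",np.round(R.T@d,1),"after-spin delta",np.round((R@Ro.from_euler('z',sp).as_matrix()).T@d,1),"spin",round(sp,3),"dist",round(np.linalg.norm(d)))
E
python3 - <<'E'
from h import *
from scipy.optimize import minimize
go(484,-145,205,-18.2)
Ws=[]
for n in("top","side"):
    p,d=capture(n);W=cloud(n,d)[d>0];Ws.append(W)
W=Ws[0]
from itertools import product
for n,W in zip("ts",Ws):
    c0=np.array([544,18.]);best=None
    m=(np.hypot(*(W[:,:2]-c0).T)<125)&(W[:,2]>79)&(W[:,2]<89);P=W[m][:,:2]
    def rim(q,ret=False):
        a=q[2];e=np.array([np.cos(a),np.sin(a)]);f=np.array([e[1],-e[0]])
        D=P-q[:2];l=abs(D@e)-88.5;s=abs(D@f)-63.5
        r=abs(np.maximum(l,s))     # distance to rectangle
        return np.minimum(r,6).mean()
    r=min((minimize(rim,[544+i,18+j,np.radians(72+k)],method="Nelder-Mead") for i,j,k in product((-6,6),(-6,6),(-3,3))),key=lambda r:r.fun)
    x,y,a=r.x;print(n,"box",np.round([x,y,np.degrees(a)],2),r.fun,len(P))
    e=np.array([np.cos(a),np.sin(a)]);f=np.array([e[1],-e[0]])
    D=W[:,:2]-r.x[:2];u=D@e;v=D@f
    for sg in(1,-1):
        k=(abs(v)<25)&(u*sg>92)&(u*sg<150)&(W[:,2]>35)&(W[:,2]<110)
        q=np.c_[u[k]*sg,W[k,2]];q=q[np.argsort(q[:,0])];print(" clip",sg,len(q),np.round(q[::max(1,len(q)//14)]).tolist())
W=Ws[0]
m=(abs(W[:,0]-519)<110)&(abs(W[:,1]+385)<85)&(W[:,2]>6)&(W[:,2]<45)
for lo,hi in((6,20),(30,45)):
    P=W[m&(W[:,2]>lo)&(W[:,2]<hi)];rc=cv2.minAreaRect(P[:,:2].astype(np.float32));print("lid",lo,len(P),np.round(rc[0],1),np.round(rc[1]),round(rc[2],2),np.median(P,0).round(1))
E
```

```text
t 0.6 tcp [301.3 603.9 205.4] yaw 63.48 F [-0.7  0.   0.4] w 1.002 grip 0.0 q7 -0.07
tool delta [-4.978e+02 -5.886e+02  5.000e-01] after-spin delta [-6.544e+02  4.074e+02  5.000e-01] spin 1.426 dist 771
t box [545.58  22.47  71.78] 2.6851708804782937 497
 clip 1 255 [[92.0, 74.0], [98.0, 51.0], [100.0, 51.0], [102.0, 57.0], [105.0, 59.0], [108.0, 57.0], [109.0, 64.0], [110.0, 93.0], [112.0, 93.0], [114.0, 96.0], [117.0, 96.0], [120.0, 93.0], [123.0, 89.0], [126.0, 83.0], [129.0, 84.0]]
 clip -1 297 [[94.0, 46.0], [97.0, 51.0], [100.0, 52.0], [104.0, 57.0], [107.0, 55.0], [110.0, 61.0], [113.0, 57.0], [116.0, 63.0], [119.0, 67.0], [121.0, 66.0], [124.0, 88.0], [127.0, 91.0], [130.0, 86.0], [133.0, 79.0], [137.0, 73.0]]
s box [544.98  21.2   71.99] 2.2759656532123347 449
 clip 1 137 [[92.0, 83.0], [109.0, 93.0], [110.0, 93.0], [112.0, 91.0], [112.0, 93.0], [114.0, 98.0], [115.0, 73.0], [116.0, 76.0], [117.0, 68.0], [117.0, 75.0], [117.0, 69.0], [118.0, 80.0], [119.0, 81.0], [121.0, 78.0], [122.0, 81.0], [124.0, 76.0]]
 clip -1 38 [[93.0, 72.0], [95.0, 53.0], [98.0, 53.0], [119.0, 87.0], [122.0, 89.0], [123.0, 89.0], [125.0, 89.0], [126.0, 89.0], [126.0, 91.0], [127.0, 90.0], [127.0, 91.0], [128.0, 86.0], [128.0, 84.0], [129.0, 88.0], [130.0, 90.0], [131.0, 84.0], [132.0, 82.0], [133.0, 75.0], [136.0, 75.0]]
lid 6 2798 [ 519.5 -382.9] [218. 154.] 5.41 [ 518.  -379.1   11.7]
lid 30 205 [ 518.9 -384.7] [89. 17.] 2.3 [ 518.9 -383.4   36.9]
```

```bash
python3 -m creep '{"gripper":[0,0,0,0,0,0,0,0],"xyz":[[-31,-37,0],[-31,-37,0],[-31,-37,0],[-31,-37,0],[-31,-37,0],[-31,-37,0],[-31,-37,0],[-31,-37,0]],"spin":[0,0,0,0,0,0,0,0]}' 30 &&
python3 -m creep '{"gripper":[0,0,0,0,0,0,0,0],"xyz":[[-31,-37,0],[-31,-37,0],[-31,-37,0],[-31,-37,0],[-31,-37,0],[-31,-37,0],[-31,-37,0],[-33,-33,0]],"spin":[0,0,0,0,0,0,0,0]}' &&
python3 -m creep '{"gripper":[0,0,0,0,0,0,0,0],"xyz":[[0,0,0],[0,0,0],[0,0,0],[0,0,0],[0,0,0],[0,0,0],[0,0,0],[0,0,0]],"spin":[0.145,0.145,0.145,0.145,0.145,0.145,0.145,0.145]}' &&
python3 -m creep '{"gripper":[0,0,0,0],"xyz":[[0,0,0],[0,0,0],[0,0,0],[0,0,0]],"spin":[0.145,0.121,0,0]}'; python3 -c "
from h import *
go(484.5,-145,68,-18.2)"
```

```text
time: 1.5
position: [391.3, 226.5, 205.7]
ee_rot: [0.72, 3.058, 0.001]
ft_force: [0.5, 0.3, 0.7]
gripper_width: 0.999
grasp_force: 0.0
time: 2.3
position: [484.4, -146.7, 206.0]
ee_rot: [0.721, 3.057, 0.001]
ft_force: [1.4, 1.6, 0.5]
gripper_width: 1.0
grasp_force: 0.0
time: 3.1
position: [484.4, -144.5, 205.6]
ee_rot: [2.285, 2.156, 0.001]
ft_force: [0.6, 1.2, 0.3]
gripper_width: 1.0
grasp_force: 0.0
time: 3.5
position: [484.5, -144.4, 205.5]
ee_rot: [2.541, 1.847, 0.0]
ft_force: [0.1, 0.5, 0.5]
gripper_width: 1.0
grasp_force: 0.0
t 3.5 tcp [ 484.5 -144.4  205.5] yaw -17.99 F [0.1 0.5 0.5] w 1.0 grip 0.0 q7 0.04
tool delta [ -0.6   0.2 137.5] after-spin delta [ -0.5   0.2 137.5] spin 0.004 dist 138
```

```bash
python3 -m creep '{"gripper":[0,0,0,0,0,0,0],"xyz":[[0,0,30],[0,0,30],[0,0,30],[0,0,25],[0,0,15],[0,0,7],[0,0,0]],"spin":[0,0,0,0,0,0,0]}' 20 | grep -E 'pos|ft' &&
python3 -m creep '{"gripper":[255,255,255,255,255,255,255,255],"xyz":[[0,0,0],[0,0,0],[0,0,0],[0,0,0],[0,0,0],[0,0,0],[0,0,0],[0,0,0]],"spin":[0,0,0,0,0,0,0,0]}' 20
```

```text
position: [484.3, -144.7, 68.3]
ft_force: [-0.4, -0.2, -0.3]
time: 5.0
position: [484.8, -144.6, 68.7]
ee_rot: [2.545, 1.841, 0.001]
ft_force: [0.6, -0.9, 3.2]
gripper_width: 0.572
grasp_force: 20.0
```

```bash
python3 -m creep '{"gripper":[255,255,255,255,255,255,255,255],"xyz":[[0,0,-10],[0,0,-15],[-10,-4,0],[-18,-7,0],[-24,-10,0],[-24,-10,0],[-18,-6,0],[-8,-3,0]],"spin":[0,0,0,0,0,0,0,0]}' | grep -E 'pos|ft|grasp' &&
python3 -m creep '{"gripper":[255,255,255,255,255,255],"xyz":[[0,0,0],[0,0,9],[0,0,8],[0,0,4],[0,0,3],[0,0,0]],"spin":[0,0,0,0,0,0]}'
```

```text
position: [412.8, -230.4, 93.7]
ft_force: [1.0, -0.3, -5.0]
grasp_force: 20.0
time: 6.4
position: [414.5, -228.8, 69.0]
ee_rot: [-2.545, -1.842, 0.001]
ft_force: [-0.2, -0.4, -4.4]
gripper_width: 0.571
grasp_force: 20.0
```

```bash
python3 -c "
from h import *
go(519,-384.5,30,-87.8)"
```

```text
t 6.4 tcp [ 414.5 -228.8   69. ] yaw -18.2 F [-0.2 -0.4 -4.4] w 0.571 grip 20.0 q7 0.45
tool delta [-115.3  147.9   39. ] after-spin delta [ 98.5 159.6  39. ] spin 1.215 dist 192
```

```bash
python3 -m creep '{"gripper":[255,0,0,0,0,0,0,0],"xyz":[[0,0,1],[0,0,0],[0,0,0],[0,0,0],[0,0,0],[0,0,-25],[0,0,-40],[0,0,-45]],"spin":[0,0,0,0,0,0,0,0]}' | grep -E 'pos|ft|width' &&
python3 -m creep '{"gripper":[0,0,0,0,0,0,0,0],"xyz":[[0,0,0],[0,0,0],[0,0,0],[0,0,0],[0,0,0],[0,0,0],[0,0,0],[0,0,0]],"spin":[0.145,0.145,0.145,0.145,0.145,0.145,0.145,0.145]}' | grep -E 'pos|ft' &&
python3 -m creep '{"gripper":[0,0,0,0,0,0],"xyz":[[0,0,0],[23,38,0],[26,43,0],[26,43,0],[23,36,0],[0,0,0]],"spin":[0.055,0,0,0,0,0]}' ; python3 - <<'E'
from h import *
p,d=capture("top");W=cloud("top",d)
for r in outline_of("top","bottle")[:5]:
    m=r["region"]&(d>0);X=W[m];zt=np.percentile(X[:,2],95);T=X[X[:,2]>zt-10];print("bottle",round(r["conf"],2),np.round(T.mean(0)))
go(519,-384.5,16,-87.8)
cv2.imwrite("pics/top2.png",p)
E
```

```text
position: [413.5, -229.1, 179.1]
ft_force: [0.4, 1.1, 2.1]
gripper_width: 0.999
position: [414.5, -228.9, 178.6]
ft_force: [0.4, -0.6, 0.9]
time: 8.6
position: [511.0, -376.2, 179.5]
ee_rot: [3.136, 0.054, -0.001]
ft_force: [-0.9, 0.1, -0.1]
gripper_width: 1.003
grasp_force: 0.0
bottle 0.93 [ 591. -166.  144.]
bottle 0.83 [ 588. -252.  144.]
bottle 0.62 [ 413. -229.  144.]
bottle 0.44 [582. 133.  94.]
t 8.7 tcp [ 509.4 -372.7  179.5] yaw -87.99 F [-0.3  0.5  0.4] w 1.0 grip 0.0 q7 -0.56
tool delta [  9.4  11.8 163.5] after-spin delta [  9.4  11.8 163.5] spin -0.003 dist 164
```

View pics/top2.png

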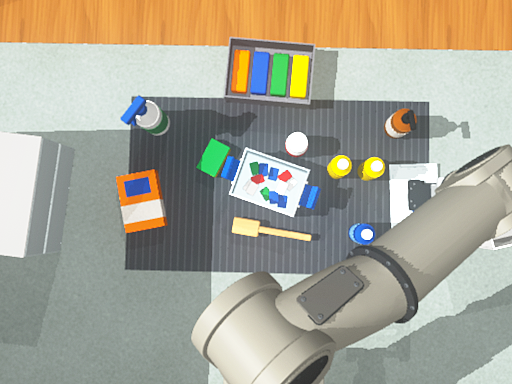

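```bash
python3 -m creep '{"gripper":[0,0,0,0,0,0,0,0],"xyz":[[5,6,30],[5,6,35],[0,0,35],[0,0,25],[0,0,15],[0,0,8],[0,0,0],[0,0,0]],"spin":[0,0,0,0,0,0,0,0]}' 40 | grep -E 'pos|ft';  python3 -c "
from h import *
go(519,-384.5,16,-87.8)"
```

```text
position: [521.1, -383.8, 33.3]
ft_force: [-1.3, -0.2, 0.4]
t 9.5 tcp [ 521.1 -383.8   33.3] yaw -87.88 F [-1.3 -0.2  0.4] w 1.0 grip 0.0 q7 -0.43
tool delta [-2.1  0.6 17.3] after-spin delta [-2.1  0.6 17.3] spin -0.001 dist 17
```

```bash
python3 -m creep '{"gripper":[0,0,0,255,255,255,255,255],"xyz":[[-2,0.6,9],[0,0,8],[0,0,0],[0,0,0],[0,0,0],[0,0,0],[0,0,0],[0,0,0]],"spin":[0,0,0,0,0,0,0,0]}' 40 | grep -E 'pos|ft' && python3 -m creep '{"gripper":[255,255,255,255,255,255,255,255],"xyz":[[0,0,0],[0,0,0],[0,0,0],[0,0,-10],[0,0,-25],[0,0,-40],[0,0,-40],[0,0,-45]],"spin":[0,0,0,0,0,0,0,0]}'; python3 -c "
from h import *
go(545.3,21.8,175,-18.15)"
```

```text
position: [518.7, -384.3, 15.2]
ft_force: [0.2, 1.0, 1.0]
time: 11.1
position: [517.9, -383.8, 177.0]
ee_rot: [3.139, 0.057, -0.001]
ft_force: [1.5, 0.8, 0.1]
gripper_width: 0.008
grasp_force: 0.0
t 11.1 tcp [ 517.9 -383.8  177. ] yaw -87.92 F [1.5 0.8 0.1] w 0.008 grip 0.0 q7 -0.54
tool delta [  42.1 -404.3    1.2] after-spin delta [ 393.9 -100.3    1.2] spin -1.218 dist 407
```

```bash
python3 - <<'E'
from h import *
ims=[]
p,d=capture("top");W=cloud("top",d);ims.append(p[120:300,330:512])
s,_=capture("side");ims.append(s[180:360,300:482])
cv2.imwrite("pics/c3.png",cv2.resize(np.hstack(ims),None,fx=2.15,fy=2.15))
m=(W[...,2]>26)&(W[...,2]<45)&(abs(W[...,0]-519)<90)&(abs(W[...,1]+385)<60)
P=W[m];print(len(P));
rc=cv2.minAreaRect(P[:,:2].astype(np.float32));print(rc)
E
```

```text
3
((484.0400085449219, -377.50390625), (2.752849817276001, 0.5162898898124695), 4.61441707611084)
```

View pics/c3.png

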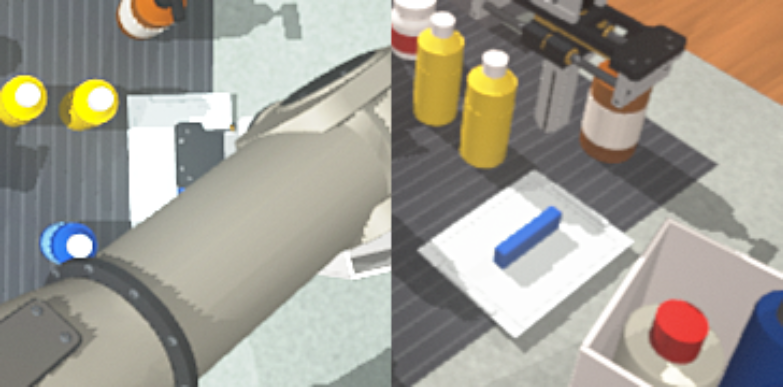

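```bash
python3 - <<'E'
from h import *
p,d=capture("side");W=cloud("side",d)
m=(W[...,2]>29)&(W[...,2]<45)&(abs(W[...,0]-519)<80)&(abs(W[...,1]+385)<50)
P=W[m];rc=cv2.minAreaRect(P[:,:2].astype(np.float32));print(len(P),rc)
W0=cloud("side",np.load("pics/side0.npy"))
m=(W0[...,2]>29)&(W0[...,2]<45)&(abs(W0[...,0]-519)<80)&(abs(W0[...,1]+385)<50)
P=W0[m];rc=cv2.minAreaRect(P[:,:2].astype(np.float32));print(len(P),rc)
E
python3 -m creep '{"gripper":[120,120,120,120,120,120,120,120],"xyz":[[0,0,30],[0,0,40],[0,0,40],[0,0,25],[0,0,5],[0,0,0],[0,0,0],[0,0,0]],"spin":[0,0,0,0,0,0,0,0]}' 40;python3 -c "
from h import *
go(519,-384.5,16,-87.8)"
```

```text
281 ((518.4095458984375, -386.213134765625), (89.66372680664062, 16.71234130859375), 1.4481481313705444)
280 ((518.897216796875, -386.2193908691406), (90.09300994873047, 17.10757064819336), 1.5574328899383545)
time: 12.05
position: [519.3, -384.7, 36.6]
ee_rot: [3.138, 0.058, 0.003]
ft_force: [0.0, -0.3, -0.5]
gripper_width: 0.527
grasp_force: 0.0
t 12.05 tcp [ 519.3 -384.7   36.6] yaw -87.88 F [ 0.  -0.3 -0.5] w 0.527 grip 0.0 q7 -0.43
tool delta [-0.3 -0.3 20.6] after-spin delta [-0.3 -0.3 20.6] spin -0.001 dist 21
```

```bash
python3 -m creep '{"gripper":[120,120,120,255,255,255,255,255],"xyz":[[0,0,12],[0,0,8.5],[0,0,0],[0,0,0],[0,0,0],[0,0,0],[0,0,0],[0,0,0]],"spin":[0,0,0,0,0,0,0,0]}' 40 && python3 -m creep '{"gripper":[255,255,255],"xyz":[[0,0,0],[0,0,0],[0,0,0]],"spin":[0,0,0]}'
```

```text
time: 12.85
position: [518.7, -384.4, 14.8]
ee_rot: [3.139, 0.058, 0.001]
ft_force: [-0.4, -0.6, 0.3]
gripper_width: 0.165
grasp_force: 40.0
time: 13.15
position: [518.7, -384.4, 14.8]
ee_rot: [3.139, 0.058, 0.001]
ft_force: [-0.1, 0.5, 4.3]
gripper_width: 0.165
grasp_force: 40.0
```

```bash
python3 -m creep '{"gripper":[255,255,255,255,255,255,255,255],"xyz":[[0,0,-15],[0,0,-30],[0,0,-40],[0,0,-45],[0,0,-35],[0,0,-15],[2,-20,0],[4,-40,0]],"spin":[0,0,0,0,0,0,0,0]}' |grep -E 'pos|width' && python3 -m creep '{"gripper":[255,255,255,255,255,255,255,255],"xyz":[[5,-45,0],[5,-45,0],[5,-45,0],[5,-45,0],[5,-45,0],[5,-45,0],[4,-40,0],[3,-30,0]],"spin":[0,0,0,0,0,0,0,0]}'|grep -E 'pos|width' && python3 -m creep '{"gripper":[255,255,255,255,255,255,255,255],"xyz":[[0,0,0],[0,0,0],[0,0,0],[0,0,0],[0,0,0],[0,0,0],[0,0,0],[0,0,0]],"spin":[-0.145,-0.145,-0.145,-0.145,-0.145,-0.145,-0.145,-0.145]}';python3 -c "
from h import *
go(545.3,21.8,130,-18.15)"
```

```text
position: [521.2, -325.4, 195.1]
gripper_width: 0.17
position: [546.2, 20.4, 193.5]
gripper_width: 0.168
time: 15.55
position: [546.2, 17.3, 193.6]
ee_rot: [2.589, 1.777, -0.003]
ft_force: [-0.3, 0.5, -2.3]
gripper_width: 0.166
grasp_force: 40.0
t 15.55 tcp [546.2  17.3 193.6] yaw -21.09 F [-0.3  0.5 -2.3] w 0.166 grip 40.0 q7 -0.27
tool delta [ 4.  -2.5 63.6] after-spin delta [ 4.1 -2.3 63.6] spin -0.051 dist 64
```

```bash
python3 -m creep '{"gripper":[255,255,255,255,255],"xyz":[[4,-2.5,15],[0,0,20],[0,0,18],[0,0,10],[0,0,0]],"spin":[-0.051,0,0,0,0]}' >/dev/null; python3 - <<'E'
from h import *
from scipy.optimize import minimize
go(545.3,21.8,130,-18.15)
ims=[]
for n in("top","side"):
    p,d=capture(n);W=cloud(n,d);ims.append(p)
    m=(W[...,2]>118)&(W[...,2]<132)&(np.hypot(W[...,0]-545,W[...,1]-22)<125)&(d>0)
    P=W[m];print(n,len(P),P[:,2].mean())
    a=np.radians(71.85);e=np.array([np.cos(a),np.sin(a)]);f=np.array([e[1],-e[0]])
    D=P[:,:2]-[545.3,21.8]
    u=D@e;v=D@f
    for nm,U,V,L in(("y",u,v,92),("x",v,u,67)):
        for sg in(1,-1):
            # edge line fit: outermost point per 8-mm bin
            b=np.round(V/6).astype(int);E=[];
            for k in np.unique(b):
                if (b==k).sum()>2:E.append((k*6,(U[b==k]*sg).max()*sg))
            E=np.array(E);E=E[abs(E[:,1]-sg*L)<9]
            if len(E)>4:
                c=np.polyfit(E[:,0],E[:,1],1);print(nm,sg,len(E),"edge median",np.round(np.median(E[:,1]),1),"slope deg",np.round(np.degrees(c[0]),2))
im=np.hstack([cv2.resize(ims[0][120:260,200:350],None,fx=2.6,fy=2.6),cv2.resize(ims[1][100:240,200:350],None,fx=2.6,fy=2.6)]);cv2.imwrite("pics/c4.png",im)
E
```

```text
t 16.05 tcp [545.   21.7 129.7] yaw -18.52 F [ 0.5  0.1 -0.7] w 0.168 grip 40.0 q7 -0.16
tool delta [ 0.2  0.3 -0.3] after-spin delta [ 0.2  0.3 -0.3] spin -0.006 dist 0
top 477 126.78493950030465
y -1 23 edge median -89.8 slope deg -0.34
x 1 6 edge median 63.7 slope deg -1.05
side 1527 127.61866034016636
y 1 18 edge median 90.4 slope deg -2.57
y -1 23 edge median -91.2 slope deg 0.2
x 1 31 edge median 64.1 slope deg -0.14
x -1 31 edge median -67.2 slope deg 0.59
```

View pics/c4.png

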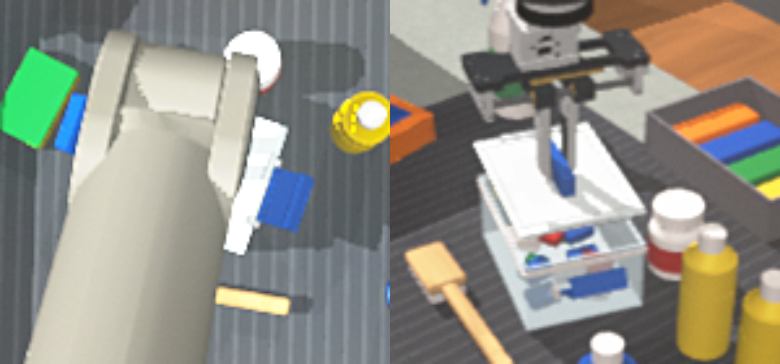

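```bash
python3 -m creep '{"gripper":[255,255,255,255],"xyz":[[0.2,1.0,10],[0,0,10],[0,0,6],[0,0,0]],"spin":[-0.006,0,0,0]}'|grep -E 'pos|ft' && python3 -m creep '{"gripper":[255,255,255,255,255,255],"xyz":[[0,0,3],[0,0,2],[0,0,2],[0,0,2],[0,0,1],[0,0,0]],"spin":[0,0,0,0,0,0]}'
```

```text
position: [546.3, 21.6, 103.8]
ft_force: [0.3, 0.3, -0.6]
time: 17.15
position: [546.9, 21.7, 94.7]
ee_rot: [2.543, 1.842, -0.002]
ft_force: [-0.1, 0.3, -2.3]
gripper_width: 0.165
grasp_force: 40.0
```

```bash
python3 -m creep '{"gripper":[255,255,255,255],"xyz":[[0,0,1],[0,0,1],[0,0,1],[0,0,0]],"spin":[0,0,0,0]}'; python3 -c "
from h import *
go(545.3,21.8,91.8,-18.15)"
```

```text
time: 17.55
position: [547.0, 21.7, 91.8]
ee_rot: [2.543, 1.842, -0.001]
ft_force: [-0.7, 0.3, -0.4]
gripper_width: 0.166
grasp_force: 40.0
t 17.55 tcp [547.   21.7  91.8] yaw -18.16 F [-0.7  0.3 -0.4] w 0.166 grip 40.0 q7 -0.11
tool delta [-0.5 -1.7  0. ] after-spin delta [-0.5 -1.7  0. ] spin -0.0 dist 2
```

```bash
python3 -m creep '{"gripper":[255,255,255,255],"xyz":[[0,0,1],[0,0,0.5],[0,0,0],[0,0,0]],"spin":[0,0,0,0]}'|grep -E 'time|pos|ft' && python3 -m creep '{"gripper":[255,255,255],"xyz":[[0,0,0.7],[0,0,0],[0,0,0]],"spin":[0,0,0]}'|grep -E 'pos|ft'
```

```text
time: 17.95
position: [547.0, 21.8, 91.7]
ft_force: [-12.4, 0.9, 34.0]
position: [547.1, 21.9, 91.5]
ft_force: [-17.9, 1.0, 46.9]
```

```bash
python3 -m creep '{"gripper":[255,255,120,120,120,120,120],"xyz":[[0,-1,-1],[0,0,-0.5],[0,0,0],[0,0,0],[0,0,0],[0,0,0],[0,0,0]],"spin":[0,0,0,0,0,0,0]}'|grep -E 'pos|ft|wid' && python3 -m creep '{"gripper":[120,120,120,255,255,255,255,255],"xyz":[[0,0,-20],[0,0,-40],[0,0,-40],[-50,0,0],[-50,0,0],[-40,0,0],[0,0,0],[0,0,0]],"spin":[0,0,0,0,0,0,0,0]}'; python3 - <<'E'
from h import *
go(545.3,21.8,91.8,-18.15)
ims=[]
a=np.radians(71.85);e=np.array([np.cos(a),np.sin(a)]);f=np.array([e[1],-e[0]])
for n in("top","side"):
    p,d=capture(n);W=cloud(n,d);ims.append(p)
    D=W[...,:2]-[545.3,21.8];u=D@e;v=D@f;z=W[...,2]
    pl=(abs(u)<80)&(abs(v)<58)&(abs(v)>15)&(z>75)&(z<105)
    A=np.c_[u[pl],v[pl],np.ones(pl.sum())];c,*_=np.linalg.lstsq(A,z[pl],rcond=None);print(n,pl.sum(),"plate z",c[2],"tilt",c[:2])
    b=(z>105)&(z<125)&(abs(u)<60)&(abs(v)<20)
    if b.sum()>20: print("bar",b.sum(),cv2.minAreaRect(np.c_[u[b],v[b]].astype(np.float32)))
    for sg in(1,-1):
        k=(abs(v)<25)&(u*sg>94)&(u*sg<150)&(z>35)&(z<110)
        q=np.c_[u[k]*sg,z[k]]
        if len(q): print(n,sg,"max u",np.percentile(q[:,0],97).round(1),"ztop",np.percentile(q[:,1],97).round(1))
cv2.imwrite("pics/c5.png",np.hstack([cv2.resize(ims[0][120:260,200:350],None,fx=2.6,fy=2.6),cv2.resize(ims[1][100:240,200:350],None,fx=2.6,fy=2.6)]))
E
```

```text
position: [545.9, 22.0, 91.0]
ft_force: [-0.1, 0.1, -0.7]
gripper_width: 0.518
time: 19.75
position: [502.2, -111.3, 191.5]
ee_rot: [2.544, 1.84, -0.001]
ft_force: [0.2, 0.2, 0.4]
gripper_width: 0.14
grasp_force: 0.0
t 19.75 tcp [ 502.2 -111.3  191.5] yaw -18.26 F [0.2 0.2 0.4] w 0.14 grip 0.0 q7 -0.0
tool delta [140.1  -0.9  99.5] after-spin delta [140.1  -0.6  99.5] spin -0.002 dist 172
top 1915 plate z 88.23449162170074 tilt [0.00093952 0.00127858]
bar 210 ((2.0975341796875, -0.6843271255493164), (16.137531280517578, 89.60643768310547), 89.45808410644531)
top 1 max u 128.3 ztop 97.8
top -1 max u 102.8 ztop 58.1
side 894 plate z 88.67702065071973 tilt [-0.00083873 -0.00028235]
bar 137 ((1.5677757263183594, -0.43086719512939453), (93.84211730957031, 16.33488655090332), 0.3124184012413025)
side 1 max u 124.1 ztop 97.3
side -1 max u 137.2 ztop 89.9
```

View pics/c5.png

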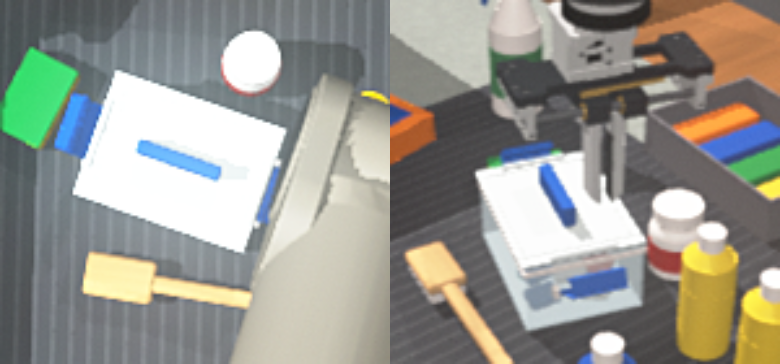

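```bash
python3 -m creep '{"gripper":[255,255,255,255,255,255,255],"xyz":[[-18,0,15],[0,0,30],[0,0,30],[0,0,30],[0,0,15],[0,0,7],[0,0,0]],"spin":[0,0,0,0,0,0,0]}' |grep -E 'pos|ft|wid' && python3 -m creep '{"gripper":[255,255,255,255,255],"xyz":[[5,0,0],[5,0,0],[2,0,0],[0,0,0],[0,0,0]],"spin":[0,0,0,0,0]}'; python3 -c "
from h import *
a=np.radians(71.85)
go(545.3-145.4*np.cos(a),21.8-145.4*np.sin(a),64,-18.15)"
```

```text
position: [496.8, -127.9, 64.2]
ft_force: [-0.1, -0.8, 0.5]
gripper_width: 0.007
time: 21.05
position: [501.1, -116.9, 65.0]
ee_rot: [2.542, 1.842, -0.0]
ft_force: [-0.3, -3.0, 1.9]
gripper_width: 0.005
grasp_force: 1.6
t 21.05 tcp [ 501.1 -116.9   65. ] yaw -18.15 F [-0.3 -3.   1.9] w 0.005 grip 1.6 q7 0.2
tool delta [ 0.1 -1.2  1. ] after-spin delta [ 0.1 -1.2  1. ] spin 0.0 dist 2
```

```bash
python3 -m creep '{"gripper":[255,255,255,255,255,255,255,255],"xyz":[[2.5,0,-4],[3,0,-4],[3.5,0,-3],[3.5,0,-3],[4,0,-2.5],[4,0,-2],[4,0,-2],[0,0,0]],"spin":[0,0,0,0,0,0,0,0]}'; python3 -c "
from h import *
a=np.radians(71.85)
go(545.3-106.5*np.cos(a),21.8-106.5*np.sin(a),86,-18.15)"
```

```text
time: 21.85
position: [508.3, -92.4, 84.8]
ee_rot: [2.542, 1.844, -0.001]
ft_force: [0.5, -0.6, -0.4]
gripper_width: 0.007
grasp_force: 0.1
t 21.85 tcp [508.3 -92.4  84.8] yaw -18.09 F [ 0.5 -0.6 -0.4] w 0.007 grip 0.1 q7 0.13
tool delta [13.6 -0.4 -1.2] after-spin delta [13.6 -0.4 -1.2] spin 0.001 dist 14
```

```bash
python3 -m creep '{"gripper":[255,255,255],"xyz":[[3,0,-1],[3,0,-0.5],[0,0,0]],"spin":[0,0,0]}' |grep -E 'pos|ft'; python3 -m creep '{"gripper":[255,255,255],"xyz":[[2,0,0],[2,0,0],[0,0,0]],"spin":[0,0,0]}' |grep -E 'pos|ft';python3 -m creep '{"gripper":[255,255,255],"xyz":[[1.5,0,0],[1.5,0,0],[0,0,0]],"spin":[0,0,0]}' |grep -E 'pos|ft'
```

```text
position: [509.6, -88.1, 86.2]
ft_force: [-2.1, -5.5, 1.5]
position: [510.9, -84.8, 86.4]
ft_force: [-4.0, -8.1, 5.5]
position: [512.3, -80.5, 86.2]
ft_force: [-0.4, -0.1, 0.6]
```

```bash
python3 -m creep '{"gripper":[255,255,255],"xyz":[[1,0,0],[1,0,0],[0,0,0]],"spin":[0,0,0]}' |grep -E 'pos|ft'; python3 -m creep '{"gripper":[255,255,255],"xyz":[[1,0,0],[0.5,0,0],[0,0,0]],"spin":[0,0,0]}' |grep -E 'pos|ft'
```

```text
position: [512.6, -79.5, 86.2]
ft_force: [-1.6, -3.7, 1.1]
position: [512.7, -79.1, 86.2]
ft_force: [-4.7, -10.1, 2.0]
```

```bash
python3 -m creep '{"gripper":[255,255,255,255,255,255,255,255],"xyz":[[-12,0,0],[-15,0,0],[-3,0,-20],[0,0,-30],[0,0,-20],[30,0,0],[45,0,0],[48,0,0]],"spin":[0,0,0,0,0,0,0,0]}' |grep -E 'pos|ft'; python3 -m creep '{"gripper":[255,255,255,255,255,255,255],"xyz":[[48,0,0],[48,0,0],[40,0,0],[27,0,0],[0,0,0],[0,0,0],[0,0,0]],"spin":[0,0,0,0,0,0,0]}' |grep -E 'pos|ft'; python3 - <<'E'
from h import *
a=np.radians(71.85)
go(545.3+153*np.cos(a),21.8+153*np.sin(a),72,-18.15)
e=np.array([np.cos(a),np.sin(a)]);f=np.array([e[1],-e[0]])
for n in("top","side"):
    p,d=capture(n);W=cloud(n,d);D=W[...,:2]-[545.3,21.8];u=D@e;v=D@f;z=W[...,2]
    for sg in(1,-1):
        k=(abs(v)<25)&(u*sg>70)&(u*sg<150)&(z>70)&(z<108)&(p[...,0]>p[...,2].astype(int)+60)
        q=np.c_[u[k]*sg,z[k]]
        if len(q)>3: print(n,sg,len(q),"u",np.percentile(q[:,0],[3,97]).round(1),"z",np.percentile(q[:,1],[3,97]).round(1))
E
```

```text
position: [542.5, 10.7, 156.6]
ft_force: [0.7, 0.3, -0.3]
position: [592.9, 163.8, 155.8]
ft_force: [0.4, -0.5, 0.9]
t 24.85 tcp [592.9 163.8 155.8] yaw -18.26 F [ 0.4 -0.5  0.9] w 0.005 grip 0.0 q7 -0.36
tool delta [ 3.4 -1.1 83.8] after-spin delta [ 3.4 -1.  83.8] spin -0.002 dist 84
top 1 134 u [109.9 129. ] z [81.2 99. ]
top -1 142 u [78.7 97.7] z [ 91.1 101.8]
side 1 77 u [106.3 123.9] z [77.2 98.1]
side -1 231 u [ 79.6 100.6] z [71.1 98.5]
```

```bash
python3 -m creep '{"gripper":[255,255,255,255,255,255],"xyz":[[4,-1,15],[0,0,30],[0,0,25],[0,0,10],[0,0,4],[0,0,0]],"spin":[0,0,0,0,0,0]}' |grep -E 'pos|ft'; python3 -m creep '{"gripper":[255,255,255,255,255],"xyz":[[-6,0,0],[-6,0,0],[-4,0,0],[0,0,0],[0,0,0]],"spin":[0,0,0,0,0]}'|grep -E 'pos|ft'; python3 -m creep '{"gripper":[255,255,255,255,255,255],"xyz":[[-3,0,-3],[-3,0,-2.5],[-3,0,-2],[-4,0,-2],[-4,0,-1.5],[0,0,0]],"spin":[0,0,0,0,0,0]}'|grep -E 'pos|ft'; python3 -c "
from h import *
a=np.radians(71.85)
go(545.3+106.5*np.cos(a),21.8+106.5*np.sin(a),86,-18.15)"
```

```text
position: [593.5, 169.3, 71.8]
ft_force: [0.3, 0.4, 1.1]
position: [588.4, 154.3, 72.1]
ft_force: [0.1, 0.1, -0.2]
position: [583.0, 138.1, 83.1]
ft_force: [0.9, 2.7, -1.5]
t 26.65 tcp [583.  138.1  83.1] yaw -18.18 F [ 0.9  2.7 -1.5] w 0.005 grip 1.2 q7 -0.26
tool delta [-15.8   0.4  -2.9] after-spin delta [-15.8   0.4  -2.9] spin -0.0 dist 16
```

```bash
python3 -m creep '{"gripper":[255,255,255],"xyz":[[-3,0,-1.5],[-3,0,-1],[0,0,0]],"spin":[0,0,0]}' |grep -E 'pos|ft'; python3 -m creep '{"gripper":[255,255,255],"xyz":[[-2,0,0],[-2,0,0],[0,0,0]],"spin":[0,0,0]}' |grep -E 'pos|ft';python3 -m creep '{"gripper":[255,255,255],"xyz":[[-1.5,0,0],[-1.5,0,0],[0,0,0]],"spin":[0,0,0]}' |grep -E 'pos|ft'; python3 -m creep '{"gripper":[255,255,255],"xyz":[[-1.5,0,0],[-1,0,0],[0,0,0]],"spin":[0,0,0]}' |grep -E 'pos|ft'
```

```text
position: [581.1, 131.7, 85.5]
ft_force: [0.2, 0.4, -0.1]
position: [579.9, 128.5, 85.4]
ft_force: [1.2, 0.3, 1.1]
position: [579.2, 126.4, 85.5]
ft_force: [1.5, 3.6, 1.6]
position: [579.0, 125.9, 85.6]
ft_force: [6.0, 12.8, -3.2]
```

```bash
python3 -m creep '{"gripper":[255,255,255],"xyz":[[-1,0,0],[0,0,0],[0,0,0]],"spin":[0,0,0]}' |grep -E 'pos|ft'; python3 -m creep '{"gripper":[255,255,255],"xyz":[[-1,0,0],[0,0,0],[0,0,0]],"spin":[0,0,0]}' |grep -E 'pos|ft'; python3 - <<'E'
from h import *
a=np.radians(71.85)
e=np.array([np.cos(a),np.sin(a)]);f=np.array([e[1],-e[0]])
for n in("side",):
    p,d=capture(n);W=cloud(n,d);D=W[...,:2]-[545.3,21.8];u=D@e;v=D@f;z=W[...,2]
    for sg in(1,-1):
        k=(abs(v)<28)&(u*sg>70)&(u*sg<150)&(z>70)&(z<108)&(p[...,0]>p[...,2].astype(int)+60)
        q=np.c_[u[k]*sg,z[k]]
        if len(q)>3: print(n,sg,len(q),"u",np.percentile(q[:,0],[3,97]).round(1),"z",np.percentile(q[:,1],[3,97]).round(1))
E
```

```text
position: [578.9, 125.7, 85.6]
ft_force: [6.2, 16.4, -5.2]
position: [578.9, 125.7, 85.6]
ft_force: [8.4, 19.8, -6.2]
side 1 91 u [76.1 96.8] z [91.3 98.4]
side -1 256 u [ 79.1 100.7] z [71.  98.7]
```

```bash
python3 -m creep '{"gripper":[255,255,255,255,255,255,255,255],"xyz":[[2,0,0],[12,0,0],[15,0,0],[5,0,-30],[0,0,-45],[0,0,-45],[20,0,-30],[0,0,0]],"spin":[0,0,0,0,0,0,0,0]}' |grep -E 'time|pos|ft'; python3 - <<'E'
from h import *
a=np.radians(71.85)
e=np.array([np.cos(a),np.sin(a)]);f=np.array([e[1],-e[0]]);ims=[]
for n in("top","side"):
    p,d=capture(n);W=cloud(n,d);D=W[...,:2]-[545.3,21.8];u=D@e;v=D@f;z=W[...,2];ims.append(p)
    for sg in(1,-1):
        k=(abs(v)<28)&(u*sg>70)&(u*sg<150)&(z>70)&(z<108)&(p[...,0]>p[...,2].astype(int)+60)
        q=np.c_[u[k]*sg,z[k]]
        if len(q)>3: print(n,sg,len(q),"u",np.percentile(q[:,0],[3,97]).round(1),"z",np.percentile(q[:,1],[3,97]).round(1))
    b=(z>105)&(z<125)&(abs(u)<60)&(abs(v)<20)
    if b.sum()>20: print("bar",b.sum(),cv2.minAreaRect(np.c_[u[b],v[b]].astype(np.float32)))
cv2.imwrite("pics/c6.png",np.hstack([cv2.resize(ims[0][120:260,200:400],None,fx=2.2,fy=2.6),cv2.resize(ims[1][130:270,200:335],None,fx=2.6,fy=2.6)]))
E
```

```text
time: 29.3
position: [596.5, 176.6, 239.1]
ft_force: [0.5, 1.0, 0.4]
top 1 175 u [ 83.5 104. ] z [ 90.9 101.8]
top -1 155 u [79.  97.7] z [ 92.6 102.3]
bar 208 ((2.704010009765625, -0.7486591339111328), (16.105636596679688, 89.32898712158203), 89.92793273925781)
side 1 88 u [ 82.1 102.7] z [92.5 99.6]
side -1 250 u [ 79.1 100.8] z [71.6 98.4]
bar 137 ((-0.19617080688476562, -0.3912372589111328), (15.99609088897705, 90.48596954345703), 89.5412826538086)
```

View pics/c6.png

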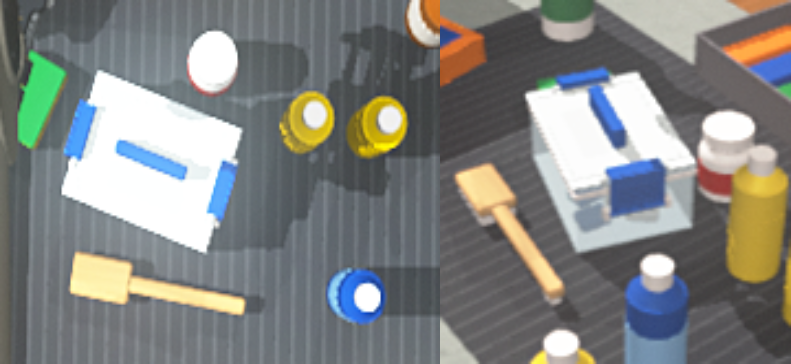

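```bash
python3 - <<'E'
from h import *
a=np.radians(71.85)
e=np.array([np.cos(a),np.sin(a)]);f=np.array([e[1],-e[0]])
for n in("top","side"):
    p,d=capture(n)
    c=get_calibration(n);K=np.array(c["camera_matrix"]);R=np.array(c["R"]);t=np.array(c["t"]);C=-R.T@t
    P=cv2.resize(p,None,fx=4,fy=4,interpolation=cv2.INTER_LINEAR).astype(float)
    def sample(u,v,z):
        q=proj(n,[*(np.array([545.3,21.8])+u*e+v*f),z]);x,y=(q+.5)*4-.5
        return P[int(round(y)),int(round(x))]
    us=np.arange(68,125,.5)
    for sg in(1,-1):
        # hook inner edge: first blue along u at z=98
        h=[];l=[];o=[]
        for v in range(-24,25,3):
            b=np.array([sample(sg*u,v,98) for u in us]);bl=(b[:,0]-b[:,2])>60
            if bl.any(): h.append(us[bl.argmax()]);o.append(us[len(us)-1-bl[::-1].argmax()])
        for v in list(range(-60,-38,3))+list(range(40,61,3)):
            b=np.array([sample(sg*u,v,89) for u in us]).mean(1);w=b<185
            g=np.argmin(np.diff(b)[20:])+20;l.append(us[g])
        print(n,sg,"hook in/out",np.median(h),np.median(o),"lid edge",np.median(l),np.percentile(l,[20,80]))
E
```

```text
Traceback (most recent call last):
  File "h.py", line 9, in proj
    c=get_calibration(n);q=np.array(c["K" if "K" in c else "camera_matrix"])@(np.array(c["R"])@np.array(X,float)+np.array(c["t"]))
ValueError: time passes only in moves, steps and waits
```

```bash
python3 - <<'E'
from h import *
a=np.radians(71.85)
e=np.array([np.cos(a),np.sin(a)]);f=np.array([e[1],-e[0]])
for n in("top","side"):
    p,d=capture(n)
    c=get_calibration(n);K=np.array(c["camera_matrix"]);R=np.array(c["R"]);t=np.array(c["t"])
    P=p.astype(np.float32)
    def line(sg,v,z,us):
        X=np.c_[np.array([545.3,21.8])+sg*us[:,None]*e+v*f,np.full(len(us),z)]
        q=(X@R.T+t)@K.T;q=(q[:,:2]/q[:,2:]).astype(np.float32)
        return cv2.remap(P,q[:,0],q[:,1],cv2.INTER_LINEAR).reshape(-1,3)
    us=np.arange(68,125,.5)
    for sg in(1,-1):
        h=[];l=[];o=[]
        for v in range(-24,25,3):
            b=line(sg,v,98,us);bl=(b[:,0]-b[:,2])>60
            if bl.any(): h.append(us[bl.argmax()]);o.append(us[len(us)-1-bl[::-1].argmax()])
        for v in list(range(-60,-38,3))+list(range(40,61,3)):
            b=line(sg,v,89,us).mean(1);l.append(us[np.argmin(np.diff(b)[20:])+20])
        print(n,sg,"hook in/out",np.median(h),np.median(o),"lid edge",np.median(l),np.percentile(l,[20,80]))
E
```

```text
top 1 hook in/out 82.0 105.0 lid edge 95.0 [94.9 95.2]
top -1 hook in/out 78.5 99.5 lid edge 91.5 [91. 92.]
side 1 hook in/out 77.0 104.0 lid edge 96.0 [95.3 96.7]
side -1 hook in/out 78.5 124.5 lid edge 90.0 [88.8 90.7]
```

```bash
python3 -c "
from cell import manip
print(manip.finish_job())"
```

```text
the job is handed in; nothing more can be done
None
```

I handed the job in at about 29.5 s of the 72 s allowed. By the cameras the lid is fully home, both clips have snapped on, and the blue bottle is standing upright on the worktop clear of the box; the hand-in call gave no verdict.

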